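Set sprung eyelet tweezers to the marked gap on the setting gauge

ROBOT

A 6-joint arm with a two-finger parallel gripper is mounted at the origin on a cart in front of the work surface, level with it; the furniture and walls round the work are solid. World frame = base frame: x ahead of the robot, y to its left, z up, the work surface at z = 0. Lengths are in m, angles in rad, forces in N, time in s.
With the tool pointing down it reaches from about 0.2 to 0.875 m from the base axis. Payload 3.4 kg.
Tool frame: the origin (TCP) lies between the finger pads; the fingertips stand 25 mm ahead of it and the grasp point (between the pads) lies 6 mm ahead of it (r.nose_length is the z of the fingertips in the tool frame, in m); z points along the fingers, y is the line along which they close (so a half turn about z gives the same grasp; the last joint's range is limited). The gripper opens to 94 mm and grips with 3 to 60 N. Pads are 16 mm wide; open, the fingers measure 119 mm over their backs; the gripper's body (75 mm by 177 mm) begins 78 mm behind the grasp point.
Start: joints at [-1.358, 0.276, 1.505, -0, 1.361, -0.121], TCP at [0.188, -0.543, 0.23] pointing down, gripper open.
Joint ranges: [-2.89, 2.89], [-0.75, 2.08], [0.22, 2.7], [-1.18, 4.32], [0.11, 2.71], [-2.7, 2.7]. Speed limits (rad/s): [2.57, 2.57, 3.14, 3.14, 3.14, 3.14].

INTERFACE

Orientations are given as a unit quaternion [w, x, y, z].
In Python, from plant import r, gripper_to, inverse_kinematics, vision, models, telemetry gives the robot as it stands. Calls block until the motion is done:
- r.move_to(position, orientation): joint-space move of the TCP to a pose.
- r.move_l(position, rot=None, vel=0.15, guard=None): straight line of the TCP; rot=None keeps the orientation; vel is the mean speed in m/s. With guard (N) it stops when the force on the tool has changed by that much, and returns True; else False.
- r.movej(angles): joint-space move.
- gripper_to(opening, f_grip=None): finger opening in m; f_grip is the grip in N (None keeps the last); returns when the fingers have stopped.
- r.hold(seconds).
- inverse_kinematics(position, orientation): joint angles nearest the present ones, or None.
- vision.snapshot(name): name is "scene" or "top" or "wrist"; returns the picture (384x512x3 uint8, red, green, blue); there is no depth.
- vision.get_calibration(name): a dict with "fx", "fy", "cx", "cy" (pixels), "D" ([k1, k2, p1, p2, k3] as OpenCV has them; the pictures are not rectified), "position" and "orientation" of the camera in the world. Camera axes: x right, y down, z forward; pixel columns grow to the right and rows downward; lengths in m; the calibration is good to about 2 mm. A picture is of the moment at which its call begins: read the wrist's pose just before it. get_calibration takes no time and is no camera call; for the wrist camera it gives the pose at the moment of the call.
A pose or a line that the arm cannot do raises r.PlanningError and nothing moves.
- r.sign_off(): hands the job in; it is judged then, once.
Trained networks look in the newest picture that a camera, given by its name, has taken for a name from the list of things; names that differ only in an ending like _2 or _b are one class to them, and where a whole thing is asked for, a point or a joint stands for the part that bears it (a point fixed in the world has none). Each returns a list of dicts, best first, with "score" (0 to 1); they miss things now and then, are a little off and sometimes report something else, mostly with a low value. They report only what shows in the picture. A call takes as long as a camera call.
- models.boxes_of(thing, camera): "at" ([x, y, z] in m, in world coordinates, good to about 4 mm: the middle of the surface that is visible of it).
- models.regions_of(thing, camera): "pixels" (384x512 bool, what is visible of it).
- models.mark_of(thing, camera): "at" ([x, y, z] in m, in world coordinates, good to about 4 mm: a listed point, or the origin of a listed thing).
Readings, each from a call of its own:
- telemetry.current_t(): time.
- telemetry.current_joints(): joint angles.
- telemetry.current_dq(): joint speeds.
- telemetry.current_joint_efforts(): joint torques, N m.
- telemetry.current_ee_pos(): TCP position.
- telemetry.current_tool_rot(): TCP orientation.
- telemetry.current_wrist_force(): force on the tool from outside, world axes, zero at the start.
- telemetry.current_torque(): the same for the moment, N m.
- telemetry.current_opening(): finger opening in m.
- telemetry.current_finger_force(): force on a finger pad.
Only numpy, scipy, OpenCV 4.12 (cv2) and the standard library are available. Lean on these libraries where they do the work, as an engineer would, in place of code of your own. Each camera call takes 0.05 s, during which the arm holds its last target. There are 200 camera calls.

TASK

The stop screw of the sprung eyelet tweezers has to be set for 12 mm eyelets. Seat the tweezers in the setting gauge, tail home between the brass cheeks and tips over the brass plate, and let go so that they lie there sprung open; then squeeze the two blades by the ribbed finger flats until each tip stands at its own red mark, with the same 12 mm gap between the tips as between the marks. Finish while holding that gap steady with the gripper, so that I can nip up the stop screw; leave the two cartons and the tack tray where they are.

Things in the scene. Friction and masses are not known exactly. Their poses are not given: they have to be found in the camera images.
- tweezers: Sprung steel tweezers, 190 mm long, 41 mm wide, about 100 g, lying flat with the blades on edge. Origin: underside, midway along the length, on the centre line; x runs from the tail to the tips, y to the left blade, z up. A solid tail and two blades 3 mm thick and 12 mm high (9 mm at the tips). A brass stop screw head stands 7 mm out from the left blade at x = -10 mm: keep the fingers off it
- carry_point (a point): middle of the solid tail of the tweezers, 6 mm above their underside, at x = -67 mm: the place to carry them by. The tail is a riveted steel and wood block, 14 mm wide (y), 12 mm high, from x = -95 to -53 mm
- squeeze_point (a point): middle between the ribbed finger flats, where the blades are squeezed together along y: x = 40 mm, 6 mm above the underside. The flats run from x = 24 to 56 mm; 40 mm over their outsides when sprung open, 30 mm and parallel at the 12 mm tip gap, 23 mm with the tips touching
- blade_left (a joint): how far the left (+y) blade is squeezed in, rad: 0 sprung open, 0.05 with its tip at its mark, 0.09 tips touching in the middle. It pivots at x = -55 mm of the tweezers, so 0.01 rad moves the tip 1.5 mm and the flat 0.95 mm. The spring pushes out on the finger flat with about 2 N when open, 6 to 9 N at the mark
- blade_right (a joint): the same for the right (-y) blade
- tip_left (a point): inner edge of the end of the left blade, x = 95 mm, 4 mm above the underside of the tweezers. The distance from tip_left to tip_right is the tip gap: 27 mm sprung open. Closing the finger flats by 1 mm closes the gap by 1.6 mm
- tip_right (a point): the same point of the right blade
- tail (a point): middle of the tweezers' tail end, x = -95 mm, 6 mm above their underside
- gauge: Setting gauge screwed to the bench: dark wood base 246 x 78 x 16 mm, a post at each end. Origin: centre of the underside; x along it from cradle to scale plate, z up. Seated, the tweezers have their origin over this one (4 mm back to 8 mm forward is fine), same x direction, underside 38 mm above the bench. From x = -83 to 67 mm only the base lies below the tool: room for fingers
- gauge_cradle (a point): on the brass floor (38 mm above the bench) of the tail cradle, at x = -95 mm of the gauge, where the tail end comes to lie. The floor runs from x = -100 mm, an end wall 12 mm high, to -83 mm between two half-round brass cheeks 17 mm apart, 13 mm high, rounded towards the slot
- mark_left (a point): on the inner edge of the left red mark, on the brass scale plate (38 mm above the bench, x = 68 to 120 mm of the gauge), at x = 94 mm. The red marks are two stripes along x, 3 mm wide like the tips, inner edges at y = +6 and -6 mm, so 12 mm apart
- mark_right (a point): the same on the right red mark
- nail_carton_blue: upright blue and white card carton, 53 x 52 x 166 mm, origin under its centre; leave it
- nail_tray_card: open card tray of brass tacks, 85 x 105 x 45 mm, origin under its centre; leave it
- nail_carton_white: upright white card carton, 51 x 126 x 170 mm, origin under its centre; leave it

How it is judged:
On the way, in this order (a step that is already met when the one before it is completed fails the run):
1. the tweezers lie seated in the gauge, let go and sprung open (x of tweezers in the frame of gauge between -0.007 and 0.01 m and y of tail in the frame of gauge between -0.0035 and 0.0035 m and z of tail in the frame of gauge between 0.04 and 0.0465 m and z of each of tip_left, tip_right in the frame of gauge below 0.046 m and angle between the x axis of tweezers and the x axis of gauge, either way round below 0.1 rad and distance between tip_left and tip_right above 0.024 m and contact force between the fingers and tweezers below 0.2 N and linear speed of tweezers below 0.02 m/s), for 0.2 s.
2. the blades are squeezed until the tips stand at their marks, and held there (x of tweezers in the frame of gauge between -0.007 and 0.01 m and y of tail in the frame of gauge between -0.0035 and 0.0035 m and z of tail in the frame of gauge between 0.04 and 0.0465 m and z of each of tip_left, tip_right in the frame of gauge below 0.046 m and angle between the x axis of tweezers and the x axis of gauge, either way round below 0.1 rad and distance between tip_left and tip_right between 0.01 and 0.014 m and y of tip_left in the frame of gauge between 0.002 and 0.01 m and y of tip_right in the frame of gauge between -0.01 and -0.002 m and contact force between the fingers and blade_left above 1.5 N and contact force between the fingers and blade_right above 1.5 N), for 0.5 s.
At the end, for the whole second after the job is handed in: The tweezers are still seated in the gauge (tail down between the cheeks within 2.5 mm, tips on the plate, along the gauge within 0.1 rad); the fingers press on both blades (over 1.5 N each); the tip gap is 12 mm within 2 mm, each tip within 4 mm of its mark; nothing moves (all of step 2 and velocity of joint blade_left between -0.03 and 0.03 rad/s and velocity of joint blade_right between -0.03 and 0.03 rad/s and linear speed of tweezers below 0.01 m/s); the arm keeps its last pose, push and grip.
It fails at once if the blue carton pushed away (distance of nail_carton_blue from where it was at the start of the episode above 0.02 m).
It fails at once if the tack tray pushed away (distance of nail_tray_card from where it was at the start of the episode above 0.02 m).
It fails at once if the white carton pushed away (distance of nail_carton_white from where it was at the start of the episode above 0.02 m).
It also fails if it takes over 48 s, if anything falls off the work surface, if the arm or the gripper's body presses on something with over 40 N, if the wrist force passes 120 N, or if a joint passes its speed limit or range.

## Working session

There is one attempt and no reset: what is moved stays moved. The work goes in short steps, each a Python script; the robot and the scene stay as the last script left them, time stands still between calls to the robot, and variables do not carry over. Pictures are saved under pics/ and viewed, at most 10 in all, crops included, and the job is handed in when it is done.

```bash
mkdir -p pics
cat > h.py <<'E'
import numpy as np, cv2
from plant import r, gripper_to, inverse_kinematics, vision, models, telemetry
from scipy.spatial.transform import Rotation as R
def snap(c,f=None):
    im=vision.snapshot(c)
    if f: cv2.imwrite('pics/'+f,im[:,:,::-1])
    return im
def mark(t,c):
    m=models.mark_of(t,c); return [(np.round(d['at'],4).tolist(),round(d['score'],2)) for d in m[:2]]
def q(w):return np.roll(w.as_quat(),1)
E
python3 - <<'E'
from h import *
a=snap('scene');b=snap('top')
cv2.imwrite('pics/a.png',cv2.resize(np.vstack([a,b])[:,:,::-1],(450,600*768//768)) if 0 else np.hstack([cv2.resize(a,(400,300)),cv2.resize(b,(400,300))])[:,:,::-1])
cv2.imwrite('pics/top.png',cv2.resize(b,(800,600))[:,:,::-1])
for t in ['tweezers','carry_point','squeeze_point','tip_left','tip_right','tail','gauge','gauge_cradle','mark_left','mark_right','nail_carton_blue','nail_tray_card','nail_carton_white']:
    print(t,[mark(t,c) for c in('top','scene')])
print(telemetry.current_t(), telemetry.current_tool_rot(), vision.get_calibration('top'))
E
```

```text
tweezers [[([0.4294, -0.1066, -0.0018], 0.52)], [([0.4299, -0.1117, -0.002], 0.62), ([0.5159, -0.426, 0.0033], 0.43)]]
carry_point [[([0.4526, -0.0484, 0.0052], 0.71)], [([0.4564, -0.0499, 0.0057], 0.77)]]
squeeze_point [[([0.3762, -0.1951, 0.0057], 0.72), ([0.413, -0.1466, 0.0045], 0.62)], [([0.4095, -0.1497, 0.0065], 0.78)]]
tip_left [[([0.4066, -0.2064, 0.0051], 0.65)], [([0.4056, -0.2021, 0.0022], 0.58)]]
tip_right [[([0.3753, -0.194, 0.0013], 0.5)], []]
tail [[([0.4654, -0.0229, 0.0045], 0.78), ([0.3771, -0.3158, 0.0399], 0.48)], [([0.4639, -0.0211, 0.0015], 0.98)]]
gauge [[([0.4656, -0.3017, 0.0033], 0.75), ([0.3243, -0.1615, 0.0013], 0.29)], []]
gauge_cradle [[([0.3768, -0.3157, 0.0398], 0.71)], [([0.3729, -0.3155, 0.042], 0.75)]]
mark_left [[([0.5593, -0.2721, 0.0391], 0.74)], [([0.5589, -0.2759, 0.0374], 0.59)]]
mark_right [[([0.5601, -0.2898, 0.0391], 0.71)], [([0.5587, -0.2895, 0.0361], 0.94)]]
nail_carton_blue [[([0.6775, -0.1992, -0.0008], 0.87)], [([0.6807, -0.2056, 0.001], 0.93)]]
nail_tray_card [[([0.3243, -0.1618, 0.0019], 0.98)], [([0.3242, -0.163, -0.0036], 0.63), ([0.4077, -0.2047, 0.0032], 0.41)]]
nail_carton_white [[([0.514, -0.4243, -0.0022], 0.73)], [([0.5168, -0.4274, 0.0032], 0.91), ([0.4647, -0.0217, 0.0011], 0.28)]]
1.4 [ 4.24191975e-05  9.86104140e-01  1.66128335e-01 -9.33259511e-06] {'fx': 400.65105567089336, 'fy': 400.65105567089336, 'cx': 259.7804557152604, 'cy': 192.37088317382873, 'D': array([-0.05532738,  0.        ,  0.        ,  0.        ,  0.        ]), 'position': array([ 0.33181183, -0.21785721,  0.90891765]), 'orientation': array([-0.06908806,  0.70702366, -0.70138439,  0.05834651])}
```

View pics/top.png

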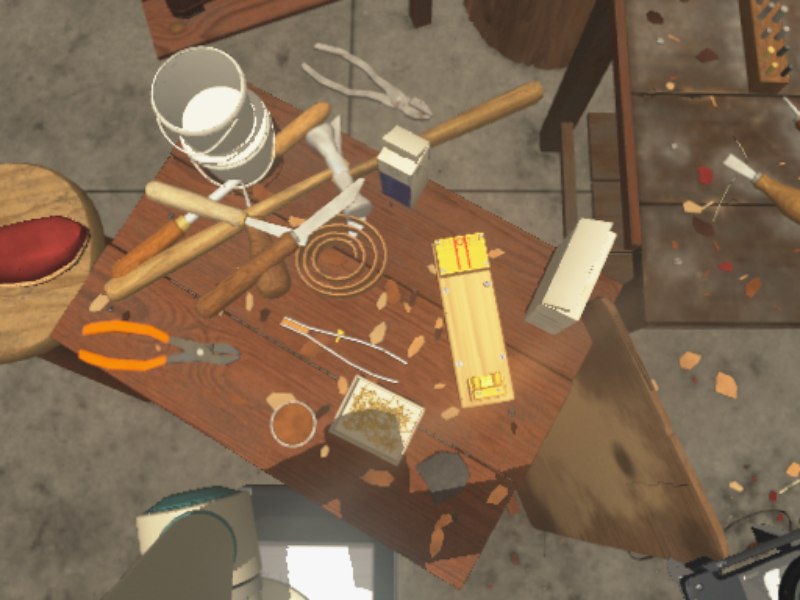

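View pics/a.png

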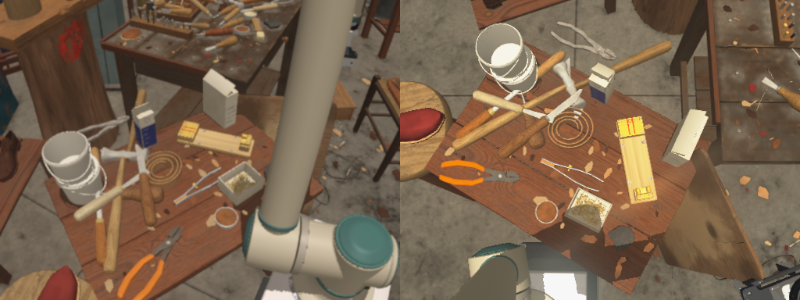

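The overhead picture shows the tweezers (tail at px 290,323, tips at 400,362 and 395,381). It also shows the gauge (cradle at 487,385, marks at 460,250), with the white carton close beside it. I'll look closer with the wrist camera.

```bash
cat >> h.py <<'E'
def down(yaw): # tool z down, tool x at world angle yaw
    return q(R.from_euler('z',yaw)*R.from_euler('x',np.pi))
def unproj(px,z,cal):
    K=np.array([[cal['fx'],0,cal['cx']],[0,cal['fy'],cal['cy']],[0,0,1]])
    n=cv2.undistortPoints(np.array(px,float).reshape(-1,1,2),K,np.array(cal['D'])).reshape(-1,2)
    o=cal['orientation']; d=R.from_quat(np.roll(o,-1)).apply(np.c_[n,np.ones(len(n))])
    p=cal['position']; return p+d*((z-p[2])/d[:,2])[:,None]
E
python3 - <<'E'
from h import *
snap('top')
m=models.regions_of('nail_carton_white','top')[0]['pixels']
cal=vision.get_calibration('top')
h=cv2.convexHull(np.argwhere(m)[:,::-1].astype(np.int32)).reshape(-1,2)
h=cv2.approxPolyDP(h.reshape(-1,1,2),3,True).reshape(-1,2)
print('carton px',h.tolist()); print(unproj(h,0.17,cal).round(3).tolist()); print(unproj(h,0.0,cal).round(3).tolist())
for n,p,y in(('g',[0.44,-0.29,0.30],np.radians(10.4)),('t',[0.42,-0.11,0.28],np.radians(67))):
    r.move_to(p,down(y)); r.hold(0.2)
    cal=vision.get_calibration('wrist'); snap('wrist',n+'.png')
    np.save(n+'.npy',cal,allow_pickle=True)
    print(n,cal['position'].round(3),telemetry.current_t())
    for t in (['gauge','gauge_cradle','mark_left','mark_right'] if n=='g' else ['tweezers','carry_point','squeeze_point','tip_left','tip_right','tail']): print(t,mark(t,'wrist'))
    g=models.regions_of('gauge' if n=='g' else 'tweezers','wrist')
    if g: np.save(n+'_m.npy',g[0]['pixels'])
a,b=[cv2.imread(f'pics/{n}.png') for n in 'gt']
E
python3 -c "
import cv2,numpy as np
for n in 'gt': cv2.imwrite(f'pics/{n}2.png',cv2.resize(cv2.imread(f'pics/{n}.png'),(800,600)))"
```

```text
carton px [[390, 142], [392, 152], [370, 204], [356, 213], [336, 205], [357, 157], [373, 139]]
[[0.567, -0.455, 0.17], [0.547, -0.458, 0.17], [0.446, -0.412, 0.17], [0.429, -0.385, 0.17], [0.444, -0.348, 0.17], [0.536, -0.391, 0.17], [0.572, -0.423, 0.17]]
[[0.621, -0.51, 0.0], [0.596, -0.514, 0.0], [0.472, -0.456, 0.0], [0.451, -0.423, 0.0], [0.469, -0.378, 0.0], [0.583, -0.43, 0.0], [0.628, -0.47, 0.0]]
g [ 0.513 -0.278  0.455] 3.1083
gauge [([0.4663, -0.2974, -0.0012], 0.61)]
gauge_cradle [([0.3704, -0.3144, 0.0358], 0.65)]
mark_left [([0.559, -0.2753, 0.0394], 0.57)]
mark_right [([0.564, -0.2917, 0.0391], 0.78)]
t [ 0.451 -0.043  0.435] 4.3667
tweezers [([0.4301, -0.1112, -0.0033], 0.76), ([0.3254, -0.1701, -0.0013], 0.46)]
carry_point [([0.4555, -0.0474, 0.0051], 0.89)]
squeeze_point [([0.4106, -0.1449, 0.0018], 0.93)]
tip_left [([0.4063, -0.2082, -0.0006], 0.56)]
tip_right [([0.3794, -0.1918, 0.0022], 0.56)]
tail [([0.4727, -0.0256, 0.0015], 0.9), ([0.4125, -0.1439, 0.0028], 0.21)]
```

View pics/g2.png

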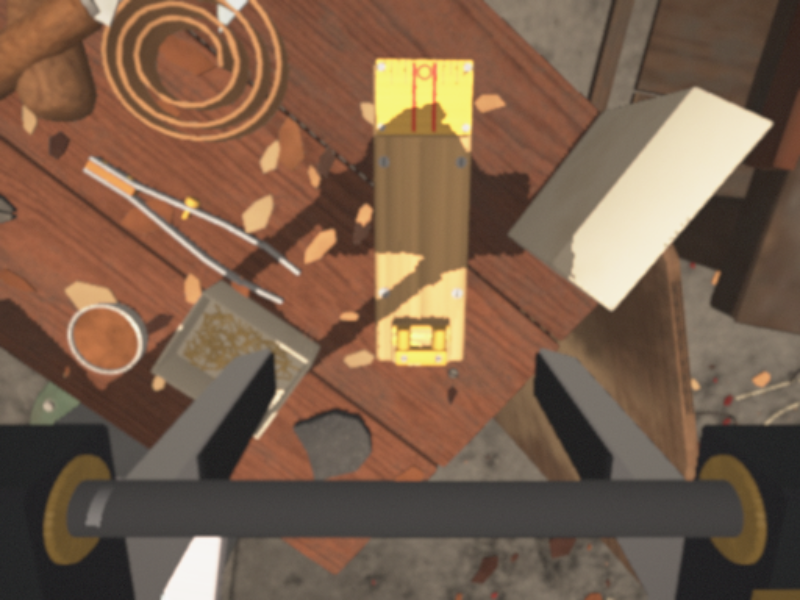

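View pics/t2.png

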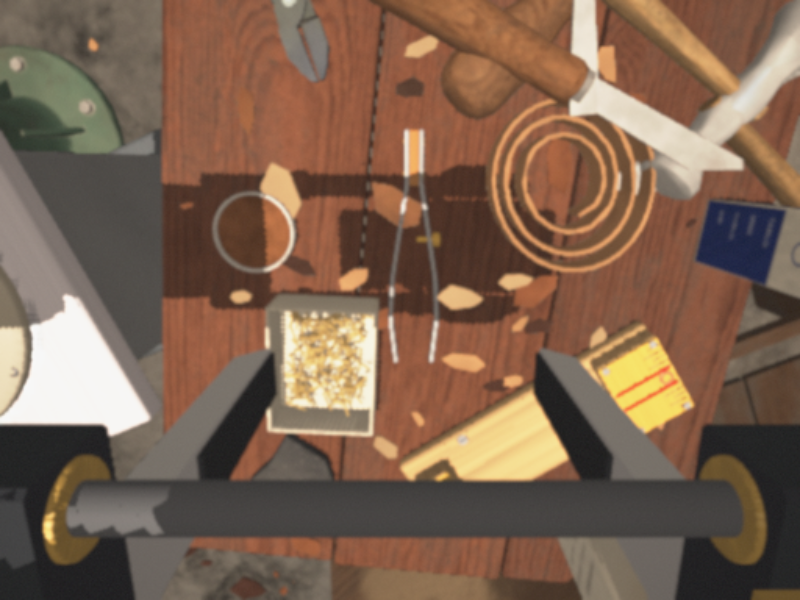

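The gauge view shows the red marks at px x=414/435 (y 62–132) and the cradle slot centred near (420,340). In the tweezer view the tail end is at (414,130) and the tips are at (395,361) and (432,361). The white carton stands obliquely beside the gauge. I'll convert these to world positions and check clearance.

Run:
```python
from h import *
s=512/800
cg=np.load('g.npy',allow_pickle=True).item(); ct=np.load('t.npy',allow_pickle=True).item()
U=lambda px,z,c: unproj(np.array(px)*s,z,c)[:,:2]
print('marks z38 (left,right at y=62,130)',U([[415,66],[434.5,66],[414,130],[435,130]],.038,cg).round(4).tolist())
print('cradle',U([[393,340],[448,340]],.051,cg).round(4).tolist(),'endwall',U([[420,354]],.05,cg).round(4).tolist())
print('base edges',U([[374,58],[474,58]],.038,cg).round(4).tolist(), U([[375,360],[464,360]],.016,cg).round(4).tolist())
print('carton bottom',U([[510,235],[598,105]],0,cg).round(3).tolist(),'top',U([[613,310],[772,122],[695,88]],.17,cg).round(3).tolist())
print('tw tail',U([[404,131],[424,131]],.012,ct).round(4).tolist(),'tips',U([[395,361],[432,361]],.009,ct).round(4).tolist())
print('tw bend',U([[406,180],[424,180]],.012,ct).round(4).tolist())
print('marks from t',U([[618,405],[678,375]],.038,ct).round(4).tolist())
# enlarged crop of cradle & tail
a=cv2.imread('pics/g.png')[185:245,230:310]; b=cv2.imread('pics/t.png')[70:130,230:310]
cv2.imwrite('pics/crop.png',np.hstack([cv2.resize(i,(400,300),interpolation=2) for i in(a,b)]))
```

```text
marks z38 (left,right at y=62,130) [[0.5824, -0.2729], [0.585, -0.2869], [0.5384, -0.2803], [0.5412, -0.2959]]
cradle [[0.3761, -0.2931], [0.384, -0.3367]] endwall [[0.3678, -0.3168]]
base edges [[0.5824, -0.2425], [0.5954, -0.3142]] [[0.3429, -0.282], [0.357, -0.3595]]
carton bottom [[0.471, -0.378], [0.587, -0.424]] top [[0.456, -0.407], [0.567, -0.46], [0.576, -0.415]]
tw tail [[0.4603, -0.0215], [0.4743, -0.0275]] tips [[0.379, -0.1916], [0.4083, -0.2041]]
tw bend [[0.4473, -0.0557], [0.4603, -0.0612]]
marks from t [[0.5369, -0.289], [0.5895, -0.2828]]
```

View pics/crop.png

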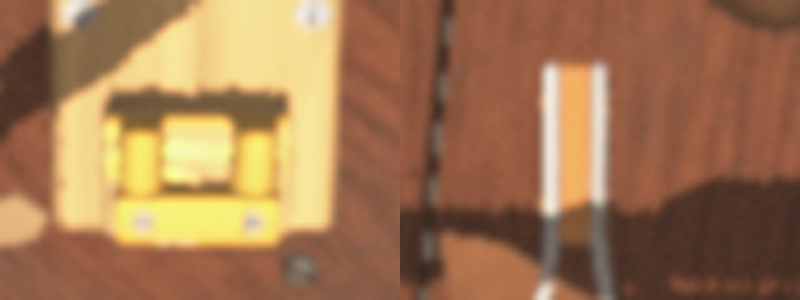

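The crop shows the slot centred at native px (269.5,215) with the end wall's front edge at row 224. The tail is centred at col 265.1 with its end at row 82.4.

Run:
```python
from h import *
cg=np.load('g.npy',allow_pickle=True).item(); ct=np.load('t.npy',allow_pickle=True).item()
s=.64
slot=unproj([[269.5,215]],.045,cg)[0,:2]; wall=unproj([[269.5,224]],.05,cg)[0,:2]
mk=unproj([[424.6*s,66*s],[424.6*s,130*s]],.038,cg)[:,:2]; pl=unproj([[424*s,134*s],[424*s,59*s]],.038,cg)[:,:2]
d=mk.mean(0)-slot; yaw=np.arctan2(d[1],d[0]); u=np.array([np.cos(yaw),np.sin(yaw)]); v=np.array([-u[1],u[0]])
print('gauge yaw',np.degrees(yaw),'slot',slot,'y',slot@v,'marks y',mk@v)
nets=np.array([[.3757,-.3155],[.3704,-.3144],[.3729,-.3155]]); mm=np.array([[.5597,-.2810],[.5588,-.2827],[.5615,-.2835]])
print('nets cradle y',nets@v,'marks y',mm@v)
print('origin x: wall',wall@u+.1,'plate',pl[0]@u-.068,pl[1]@u-.12,'nets',nets@u+.095,mm@u-.094,'gauge',np.array([[.4656,-.3017],[.4663,-.2974]])@u)
tail=unproj([[265.1,82.4]],.012,ct)[0,:2]; tips=unproj([[395*s,361*s],[432*s,361*s]],.009,ct)[:,:2].mean(0)
e=tips-tail; ty=np.arctan2(e[1],e[0]); w=np.array([np.cos(ty),np.sin(ty)]); w2=np.array([-w[1],w[0]])
print('tw yaw',np.degrees(ty),'len',np.hypot(*e),'tail',tail,tips,'origin',(tail+tips)/2)
n={'carry':(-.067,[[.4526,-.0484],[.4564,-.0499],[.4555,-.0474]]),'sq':(.04,[[.413,-.1466],[.4095,-.1497],[.4106,-.1449]]),'tail':(-.095,[[.4654,-.0229],[.4639,-.0211],[.4727,-.0256]]),'o':(0,[[.4294,-.1066],[.4299,-.1117],[.4301,-.1112]])}
o=(tail+tips)/2
for k,(x,p) in n.items(): print(k,((np.array(p)-o)@w-x).round(4),((np.array(p)-o)@w2).round(4))
```

```text
gauge yaw 9.851550284324585 slot [ 0.38155721 -0.31528951] y -0.3759232829060017 marks y [-0.37554515 -0.37630142]
nets cradle y [-0.37512853 -0.37313794 -0.37464946] marks y [-0.37261892 -0.37413987 -0.37539003]
origin x: wall 0.4116396371801414 plate 0.411689378755613 0.41192882263234587 nets [0.41117927 0.40614562 0.40842055] [0.40936888 0.40819129 0.4107146 ] gauge [0.40711476 0.40854015]
tw yaw -113.0678161631277 len 0.18998778512545134 tail [ 0.46807868 -0.02303497] [ 0.39363759 -0.19783166] origin [ 0.43085814 -0.11043332]
carry [ 0.0014  0.0013 -0.0006] [-0.0043 -0.0002 -0.002 ]
sq [ 0.0003  0.0045 -0.0004] [-0.0023 -0.0043 -0.0051]
tail [ 0.0009 -0.0001  0.0006] [-0.0025 -0.0046  0.0053]
o [-0.003   0.0015  0.001 ] [-0.0028 -0.0004 -0.0004]
```

```bash
cat >> h.py <<'E'
GY=np.radians(9.85); u=np.array([np.cos(GY),np.sin(GY)]); v=np.array([-u[1],u[0]])
G=.411*u-.3755*v
def gp(x,y,z): return np.r_[G+x*u+y*v,z]   # gauge -> world
def sqrot(p): # tool x at gauge -x, body leaning to +x by p
    return q(R.from_euler('z',GY)*R.from_euler('y',p)*R.from_euler('z',np.pi)*R.from_euler('x',np.pi))
E
python3 - <<'E'
from h import *
ty=np.radians(-113.07); o=np.array([.43085,-.11043]); o=o+np.array([-np.sin(ty),np.cos(ty)])*-.0005
c=o-.067*np.array([np.cos(ty),np.sin(ty)]); D=down(ty+np.pi)
gripper_to(.05)
r.move_to([*c,.12],D); r.move_l([*c,.045],vel=.15)
print('guard',r.move_l([*c,.028],vel=.04,guard=4),telemetry.current_ee_pos())
gripper_to(.0,f_grip=35); print('open',telemetry.current_opening(),telemetry.current_finger_force())
r.move_l([*c,.15],vel=.15); print('open',telemetry.current_opening())
r.move_to(gp(-.065,0,.20),sqrot(0)); r.move_l(gp(-.065,0,.12),vel=.15); r.hold(.2)
print(telemetry.current_joints().round(2),telemetry.current_ee_pos(),telemetry.current_t())
cal=vision.get_calibration('wrist');np.save('p.npy',cal,allow_pickle=True)
im=snap('wrist','p.png'); cv2.imwrite('pics/p2.png',cv2.resize(im,(800,600))[:,:,::-1])
for t in['tail','gauge_cradle','carry_point','tip_left','tip_right','mark_left','mark_right']:print(t,mark(t,'wrist'))
for p in (15,20,25): print(p,[inverse_kinematics(gp(x,0,z),sqrot(np.radians(p))) for x,z in((.044,.05),(.07,.12))])
E
```

```text
guard False [ 0.45651841 -0.04853741  0.02779409]
open 0.013805813399499644 34.992302656173706
open 0.013250378941379943
[-0.79  0.27  1.81 -0.    1.06 -2.53] [ 0.40573417 -0.31132882  0.12106732] 12.2917
tail [([0.382, -0.3169, 0.0927], 0.71)]
gauge_cradle [([0.3711, -0.3163, 0.0417], 0.75)]
carry_point [([0.5171, -0.4289, 0.006], 0.72), ([0.4078, -0.3106, 0.1021], 0.65)]
tip_left []
tip_right []
mark_left [([0.3243, -0.1634, -0.0037], 0.23)]
mark_right [([0.3718, -0.3128, 0.0379], 0.51)]
15 [array([-0.53195878,  0.55582052,  1.55653706, -0.17830851,  1.23572599,
       -2.19842282]), array([-0.50731449,  0.52147455,  1.42290839, -0.16560487,  1.40500237,
       -2.2055696 ])]
20 [array([-0.50329609,  0.59705968,  1.5015174 , -0.22219072,  1.32575043,
       -2.16112818]), array([-0.48036197,  0.5646587 ,  1.36769135, -0.20977768,  1.49255306,
       -2.1766894 ])]
25 [array([-0.47742609,  0.64032627,  1.44748782, -0.26165778,  1.41479799,
       -2.13186566]), array([-0.45600722,  0.60939194,  1.31384231, -0.25090576,  1.57893302,
       -2.15480624])]
```

View pics/p2.png

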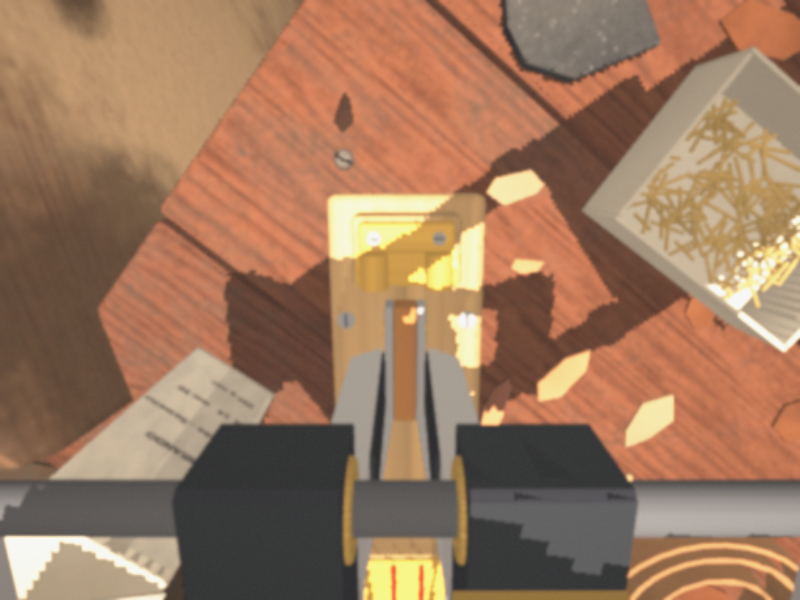

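The wrist picture shows the tail held straight between the fingers, with its end at px (405.5,303). The cradle slot beyond is centred at (407.5,265) and the marks' midpoint is at (405.5,585).

Run:
```python
from h import *
c=np.load('p.npy',allow_pickle=True).item(); s=.64
for n,p,z in(('tailend',(405.5,303),.105),('tailmid',(405,380),.105),('slot',(407.5,265),.045),('wallfront',(407,252),.05),('marks',(405.5,585),.038),('base',(406.5,196),.016)):
    w=unproj([[p[0]*s,p[1]*s]],z,c)[0,:2]-G; print(n,(w@u).round(4),(w@v).round(4))
w=telemetry.current_ee_pos()[:2]-G; print('tcp',w@u,w@v)
```

```text
tailend -0.0915 -0.0004
tailmid -0.0637 -0.0005
slot -0.093 0.0005
wallfront -0.0996 0.0003
marks 0.0854 -0.0003
base -0.1213 0.0001
tcp -0.06500902044357308 -7.665151474068113e-06
```

Run:
```python
from h import *
r.move_l(gp(-.0665,.0005,.12),vel=.05)
r.move_l(gp(-.0665,.0005,.082),vel=.12)
print('guard',r.move_l(gp(-.0665,.0005,.0645),vel=.03,guard=3),telemetry.current_ee_pos()[2],telemetry.current_wrist_force().round(2))
gripper_to(.045); r.hold(.4)
r.move_l(gp(-.0665,.0005,.16),vel=.15); r.hold(.3)
print(telemetry.current_t())
cal=vision.get_calibration('wrist');np.save('s.npy',cal,allow_pickle=True)
snap('wrist','s.png');t=snap('top')
for n in['tail','tip_left','tip_right','squeeze_point','tweezers','carry_point']:
    for cam in('wrist','top'):
        for a,sc in mark(n,cam): w=np.array(a[:2])-G; print(n,cam,(w@u).round(4),(w@v).round(4),a[2],sc)
im=cv2.imread('pics/s.png'); cv2.imwrite('pics/s2.png',np.hstack([cv2.resize(im,(400,300)),cv2.resize(t[140:275,250:430,::-1],(400,300))]))
```

```text
guard True 0.06603209895831058 [-0.6  -0.73  3.66]
16.1
tail wrist -0.0917 -0.0023 0.0398 0.85
tip_left wrist 0.0985 0.0131 0.0388 0.59
tip_right wrist 0.0933 -0.0111 0.0365 0.76
tip_right wrist -0.1215 0.1546 0.0 0.63
squeeze_point wrist 0.0987 0.0087 0.036 0.19
tweezers wrist 0.0044 0.0005 0.0335 0.83
tweezers top 0.0041 0.003 0.0365 0.61
tweezers top 0.0899 -0.0062 0.0384 0.27
carry_point wrist -0.0636 0.0022 0.0443 0.85
```

View pics/s2.png

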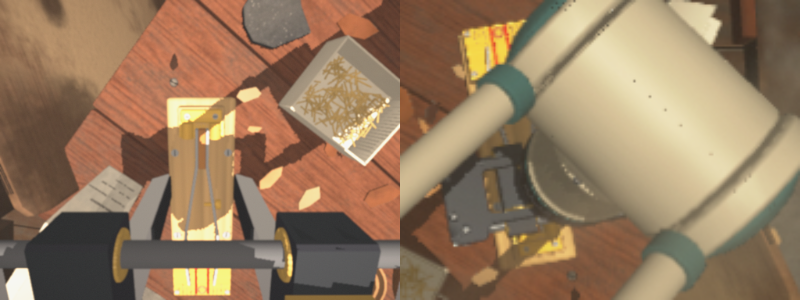

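The left half shows the tweezers seated: the tail is between the cheeks and the blades are open along the gauge. In the right half the arm hides them from the top camera. Next is the squeeze, leaning the gripper 20° away from the white carton.

Run:
```python
from h import *
p=np.radians(20); Q=sqrot(p)
T=lambda z: gp(.045+.006*np.sin(p),.0,z+.006*np.cos(p))
r.move_l(gp(-.0665,.0005,.26),vel=.25); gripper_to(.06)
r.move_to(T(.19),Q); r.move_l(T(.10),vel=.15)
print('guard',r.move_l(T(.044),vel=.06,guard=4),telemetry.current_ee_pos()-T(.044),telemetry.current_wrist_force().round(2))
gripper_to(.036,f_grip=30); gripper_to(.030); r.hold(.3)
print('open',telemetry.current_opening(),telemetry.current_finger_force(),telemetry.current_wrist_force().round(2),telemetry.current_t())
ims={}
for c in('wrist','scene','top'):
    cal=vision.get_calibration(c);np.save('q_'+c+'.npy',cal,allow_pickle=True)
    ims[c]=snap(c,'q_'+c+'.png')
    for n in['tail','tip_left','tip_right','mark_left','mark_right']:
        for a,sc in mark(n,c): w=np.array(a[:2])-G; print(n,c,(w@u).round(4),(w@v).round(4),a[2],sc)
def crop(c):
    K=np.load('q_'+c+'.npy',allow_pickle=True).item()
    Rm=R.from_quat(np.roll(K['orientation'],-1)).inv()
    pc=Rm.apply(gp(.09,0,.04)-K['position']); x,y=(np.array([K['fx'],K['fy']])*pc[:2]/pc[2]+[K['cx'],K['cy']]).astype(int); print(c,x,y)
    x=min(max(x,50),462);y=min(max(y,38),346); return cv2.resize(ims[c][y-38:y+38,x-50:x+50,::-1],(400,300),interpolation=2)
cv2.imwrite('pics/q.png',np.vstack([np.hstack([crop('scene'),crop('top')]),np.hstack([cv2.resize(ims[c][:,:,::-1],(400,300)) for c in('wrist','scene')])]))
```

```text
guard False [ 0.00025168 -0.00014626  0.00031758] [-0.45  1.36  0.12]
open 0.030065266228454235 7.464434802532196 [2.11 0.76 5.54] 21.4417
tail wrist 0.0986 0.0056 0.0374 0.18
tip_left wrist 0.0963 0.0078 0.0397 0.85
tip_right wrist 0.0938 -0.0069 0.0397 0.61
mark_left wrist 0.0927 0.0091 0.0428 0.88
mark_left wrist 0.0982 0.0043 0.0416 0.69
mark_right wrist 0.0948 -0.006 0.0391 0.8
tail scene 0.092 -0.0071 0.0389 0.37
tip_left scene 0.0979 0.0071 0.0389 0.67
mark_left scene 0.0941 0.0037 0.039 0.81
mark_right scene 0.0923 -0.0043 0.0383 0.59
tail top -0.0932 0.0031 0.0435 0.8
tail top -0.0038 0.0006 0.0013 0.65
tip_right top 0.0232 -0.1312 0.0014 0.39
mark_left top 0.0928 0.0112 0.0371 0.63
mark_right top 0.0904 -0.004 0.0383 0.84
mark_right top 0.0224 -0.1298 -0.0021 0.61
scene 242 164
top 296 162
```

View pics/q.png

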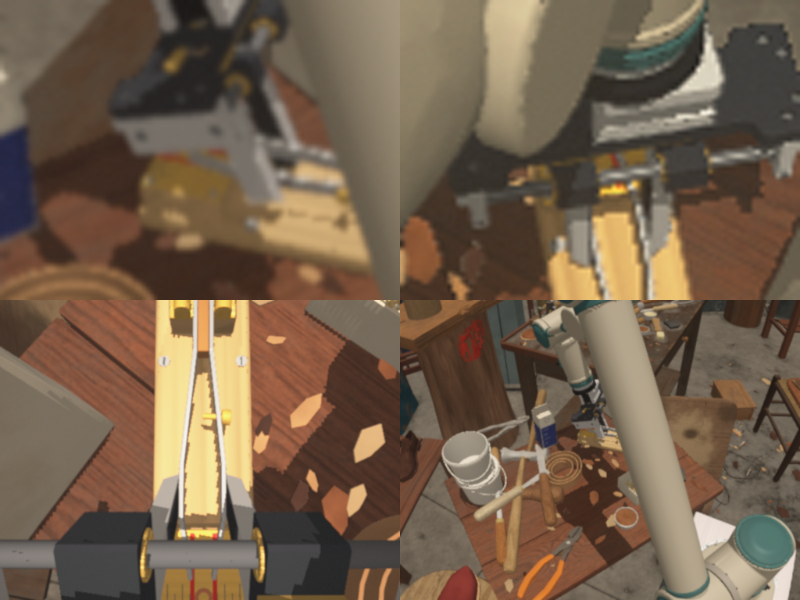

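The wrist view (lower left) shows the fingers on the flats and the blades nearly parallel; the tips and red marks are at the bottom edge. I'll zoom in there.

```bash
python3 -c "
import cv2
im=cv2.imread('pics/q_wrist.png')[324:384,220:300]; cv2.imwrite('pics/z.png',cv2.resize(im,(800,600),interpolation=2))"
```

```text
(no output)
```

View pics/z.png

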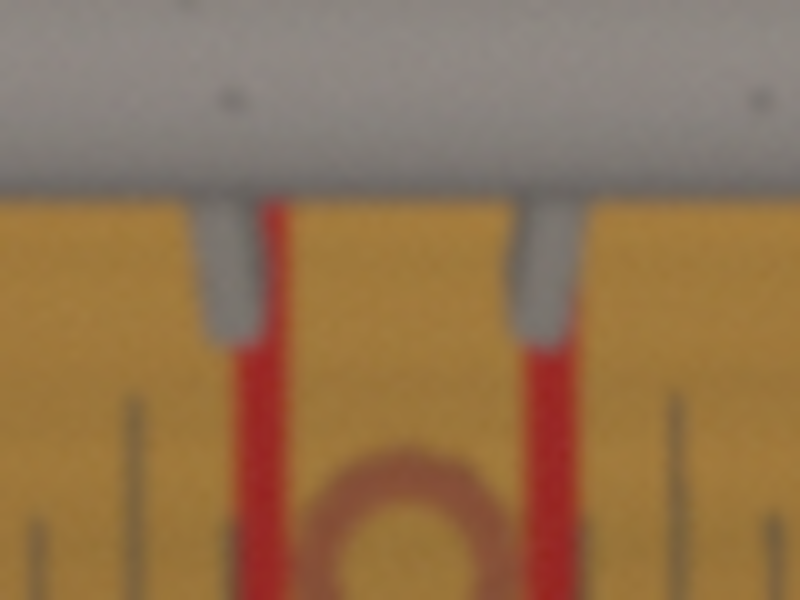

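The zoom shows both tips (inner edges at px 265 and 515) over their red marks (inner edges at 288 and 525). Allowing for the tips' height, that is a gap of about 12.0 mm, less than 1 mm off centre. I'm handing it in.

Run:
```python
from h import *
r.hold(.5); print(telemetry.current_opening(),telemetry.current_finger_force(),telemetry.current_wrist_force().round(2),telemetry.current_t())
print(r.sign_off())
```

```text
0.029836907298524735 7.466200143098831 [1.36 0.93 5.21] 22.8417
the job is handed in; nothing more can be done
None
```

The job is handed in: the tweezers are seated in the gauge and the gripper is holding the tips at their red marks, with a gap I measured from the wrist camera at about 12 mm and about 7.5 N on the finger pads; I did not re-check the cartons and tray at the end, but no move was planned near enough to touch them.

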